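# Raise a cured specimen mount out of its mould and hold it up

## Robot

A 6-joint arm with a two-finger parallel gripper is mounted at the origin on the work surface. World frame = base frame: x ahead of the robot, y to its left, z up, the work surface at z = 0. Lengths are in mm, angles in rad, forces in N, time in s.
With the tool pointing down it reaches from about 300 to 850 mm from the base axis. Payload 5.4 kg.
Tool frame: the origin (TCP) lies on the centre line of the jaws, within the pads' length; the fingertips stand 19 mm ahead of it and the grasp point (between the pads) is the TCP (robot.tips_ahead is the distance from the TCP to the fingertips, in mm); z points along the fingers, y is the direction in which the jaws open and shut (so a half turn about z gives the same grasp; the last joint's range is limited). The gripper opens to 85 mm and grips with 20 to 120 N. Pads are 22 mm wide; open, the fingers measure 114 mm over their backs; the gripper's body (76 mm by 85 mm) begins 54 mm behind the grasp point. The pads swing forward as they close: fully open they stand 13 mm farther back than shut.
Start: joints at [-1.341, 0.158, 1.597, -0, 1.386, -0.21], TCP at [244.786, -520.275, 250.299] pointing down, gripper open.
Joint ranges: [-2.91, 2.91], [-0.94, 2.29], [0.18, 2.7], [-1.29, 4.43], [0.17, 2.64], [-3, 3]. Speed limits (rad/s): [2.57, 2.57, 3.14, 3.14, 3.14, 3.14].

## Interface

Orientations are given as a unit quaternion [w, x, y, z].
In Python, from plant import robot gives the robot as it stands.
- The arm moves only by the tool apply_moves, never from a script. Its argument "plan" is a list of rows, each a list of 3 entries, a list of its own where there are three numbers: the opening, from 0 (shut) to 1 (fully open), then the shift along the world's x, y, z in mm, then the turn about the world's z in rad. A call has 1 to 5 rows; each row is the pose to reach, as a shift and turn from the pose measured when the call began; what a row does not reach only later rows make up. A row lasts 1/12 s, in which the tool goes at most 41.7 mm and 7.16 degrees, less where a joint would pass 70% of its speed; a pose out of reach is approached as far as the arm can. A call with a gripper value outside its range is refused whole. The fingers move at their own pace and stop on an object; "squeeze" is the grip in N (left out, the last holds). Time passes only in rows, so rows that repeat a pose let the fingers close. It gives the time, the measured TCP pose, the force and the opening at its end, in the units of the state.
- robot.sense(): the state, without advancing time (a new reading comes with each control period).
- robot.grab_frame(name): name is "scene" or "top" or "wrist"; returns the picture (400x640x3 uint8, blue, green, red); there is no depth.
- robot.camera_params(name): a dict with "fx", "fy", "cx", "cy" (pixels), "T" (4x4, takes a point from camera to world coordinates). Camera axes: x right, y down, z forward; pixel columns grow to the right and rows downward; lengths in mm; the calibration is good to about 2 mm. A picture is of the moment at which its call begins: read the wrist's pose just before it. camera_params takes no time and is no camera call; for the wrist camera it gives the pose at the moment of the call.
- robot.hand_in(): hands the job in, once; it reports no verdict.
Trained networks look in the newest picture that a camera, given by its name, has taken for a name from the list of things; names that differ only in an ending like _2 or _b are one class to them, and where a whole thing is asked for, a point or a joint stands for the part that bears it (a point fixed in the world has none). Each returns a list of dicts, best first, with "conf" (0 to 1); they miss things now and then, are a little off and sometimes report something else, mostly with a low value. They report only what shows in the picture. A call takes as long as a camera call. They do not tell look-alikes from the thing itself.
- robot.trace(camera, target): "pixels" (400x640 bool, what is visible of it) and "rect" ([left, top, right, bottom] in pixels, round what is visible of it).
The state is a dict: "time_s": time; "joints": joint angles; "joint_vel": joint speeds; "effort": joint torques, N m; "position": TCP position; "eef_rot": TCP orientation; "contact_force": force on the tool from outside, world axes, zero at the start; "wrist_torque": the same for the moment, N m; "gripper_width": opening from 0.0 (shut) to 1.0 (fully open).
Only numpy, scipy, OpenCV 4.12 (cv2) and the standard library are available. Lean on these libraries where they do the work, as an engineer would, in place of code of your own. Each camera call takes 0.05 s, during which the arm holds its last target.

## Task

The resin mount in the mould has cured: lift out the knobbed closing plug and stand it upright in the steel tray, let go of it, then press down the mould's black-gripped ejector lever until the mount stands half out of the mould, about 10 mm of its 20 mm above the rim. Finish while holding the lever there, so that a colleague can take the mount; the lever springs back if it is let go. Do not touch the mount itself, and leave the other things on the bench where they are.

Things in the scene. Friction and masses are not known exactly. Their poses are not given: they have to be found in the camera images.
- mould: The mould, bolted to the bench: a grey base plate (200 x 120 x 12 mm), four short pillars, a grey top plate 100 x 100 mm (its top 75 mm above the bench) and on it an upright steel cylinder of 64 mm outside diameter with a 42 mm bore; the rim is 145 mm above the bench. Origin: on the bore's axis at bench level; z up; the ejector lever points along -x, and its middle plane is y = 0. The base plate reaches from x = -125 to +75 mm.
- rim (a point): Centre of the mould's open mouth, 145 mm above the bench, z up.
- plug: Aluminium closing plug that sits in the mouth of the mould, 0.25 kg give or take: from below a spigot of 40 mm diameter and 12 mm height (in the bore), a flange of 60 mm diameter and 8 mm height (lying on the rim), and a round grip knob of 32 mm diameter and 36 mm height with grooves; 56 mm high in all. Origin: centre of the spigot's underside, z up along its axis, so that the knob runs from z = 20 to 56 mm. It lifts straight out.
- mount: The specimen mount in the mould, under the plug: a black hard resin disc, 40 mm diameter and 20 mm high, 45 g, with a small polished metal section in its top face. Origin: centre of its underside, z up. It lies loose on the ejector ram, its top 13 mm below the rim at the start, and rides up and down with the ram.
- grip (a point): Centre of the flat top face of the lever's black grip (90 mm long, 32 mm wide, 18 mm thick): 150 mm from the pivot along the lever arm and 9 mm above the arm's middle line. At rest it is 142 mm above the bench; with the mount half out it is about 62 mm above the bench.
- lever: The ejector lever: a flat steel bar 18 mm wide with a black grip on its free end. It turns in a plane square to the bench about a level pin along the mould's y. Origin: centre of that pin, 50 mm above the bench and 40 mm from the bore's axis towards the grip. At rest the arm slopes up away from the mould at 0.60 rad; with the mount half out it is nearly level.
- ejector (a joint): Angle of the ejector lever (rad): 0 at rest with the grip up, growing as the grip is pressed down, stop at 0.72. A return spring takes about 4 N on the middle of the grip to start it and about 6 N at 0.58 rad. Every 0.1 rad raises the ram, and the mount on it, by 4 mm: the top is level with the rim at 0.33 rad and 10 mm above it at 0.58 rad.
- tray: Empty shallow steel tray, fixed to the bench: 140 mm (x) by 110 mm (y), walls 3 mm thick and 18 mm high, floor 3 mm thick. Origin: centre of its underside.
- rack: Wooden block 165 x 115 x 28 mm with five finished mounts in it (36 mm high in all), fixed to the bench. Not part of the job. Origin: centre of its underside.
- done_mount: A finished mount, 40 mm diameter and 20 mm high, lying loose on the bench. To be left alone. Origin: centre of its underside.
- magnet_block: Loose magnetic clamping block of dark steel, 55 x 45 x 50 mm, with a black turn knob on one side. To be left alone. Origin: centre of its underside.
- brush: Small brush, 170 mm long, lying loose on the bench. To be left alone.
Mind the look-alikes: they are no part of the job. There is more than one size of the plug; the one meant has the size given above. Of the things that look like the tray, take the one that is farthest to the robot's left at the start.

How it is judged:
By the outcome, as a careful person would: the job done as asked, in the order asked, and still so for the second after the job is handed in, while the arm keeps its last pose, push and grip.
It also fails if it takes over 51 s, if anything falls off the work surface, if the arm or the gripper's body presses on something with over 40 N, if the wrist force passes 120 N, or if a joint passes its speed limit or range.

## Working session

There is one attempt and no reset: what is moved stays moved. The work goes in short steps, Python scripts to look and compute and a tool call to move; the robot and the scene stay as the last step left them, time stands still between calls to the robot, and variables do not carry over. Pictures are saved under pics/ and viewed, and the job is handed in when it is done.

Besides the shell and the picture viewer there is one more tool, called by a JSON object that holds its "method" and its "body". apply_moves: Moves the arm, as the interface text tells. Its arguments: {"type":"object","properties":{"plan":{"type":"array","items":{"type":"array"}},"squeeze":{"type":"number"}},"required":["plan"]}

```bash
ls; mkdir -p pics; python3 - <<'E'
from plant import robot
import cv2
print(robot.sense())
for n in("scene","top"):
    cv2.imwrite(f"pics/{n}0.png",robot.grab_frame(n)); p=robot.camera_params(n);print(n,p)
E
```

```text
pics
{'time_s': 0.0, 'joints': array([-1.34111790e+00,  1.59043302e-01,  1.59821908e+00,  3.94244372e-05,
        1.38617472e+00, -2.10101569e-01]), 'joint_vel': array([ 0.00198712, -0.00013693,  0.00205989, -0.00058603, -0.00175562,
        0.00144568]), 'effort': array([-1.43802722e-04, -3.96005237e+01, -3.31428373e+01, -3.07981463e-04,
        8.43833695e-03,  2.32616981e-05]), 'position': array([ 244.66328563, -519.74416342,  249.32666915]), 'eef_rot': array([-9.22369424e-04,  9.75921828e-01,  2.18118627e-01,  1.03459734e-05]), 'contact_force': array([-0.39358651,  0.27798933,  0.7837956 ]), 'wrist_torque': array([ 0.00616549, -0.01105208, -0.01025882]), 'gripper_width': 0.9998539538715874}
scene {'fx': 376.2922010560802, 'fy': 376.2922010560802, 'cx': 319.90617596004046, 'cy': 197.23251426881384, 'T': array([[-3.07907750e-01,  7.17710338e-01, -6.24567601e-01,
         1.09412393e+03],
       [ 9.51280958e-01,  2.43309209e-01, -1.89381013e-01,
         1.64513171e+02],
       [ 1.60423379e-02, -6.52451147e-01, -7.57660969e-01,
         7.98406776e+02],
       [ 0.00000000e+00,  0.00000000e+00,  0.00000000e+00,
         1.00000000e+00]])}
top {'fx': 371.68637251195605, 'fy': 371.68637251195605, 'cx': 313.84515009552354, 'cy': 205.39840234301752, 'T': array([[-2.02176532e-02, -9.86199061e-01,  1.64324858e-01,
         3.73687552e+02],
       [-9.99206257e-01,  1.42884417e-02, -3.71846225e-02,
         2.24308259e+01],
       [ 3.43234937e-02, -1.64946212e-01, -9.85705151e-01,
         9.44315420e+02],
       [ 0.00000000e+00,  0.00000000e+00,  0.00000000e+00,
         1.00000000e+00]])}
```

View pics/scene0.png

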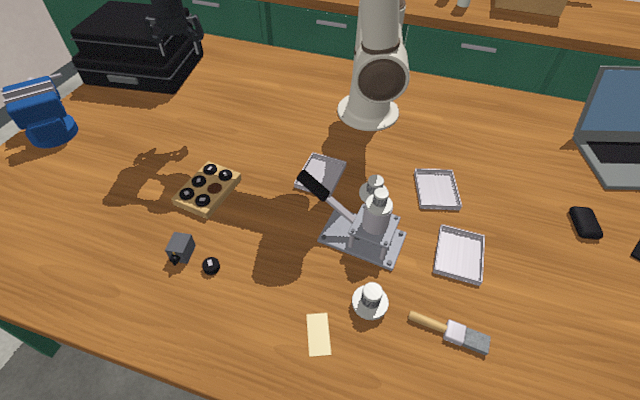

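View pics/top0.png

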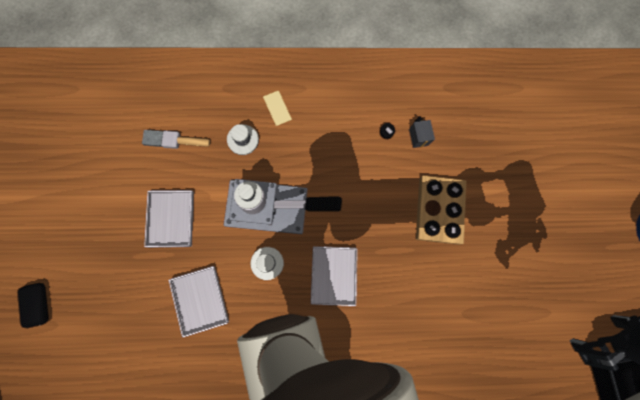

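Top view: plugs at (247,193) in the mould, plus loose ones at (242,138) and (266,263). Trays are at (170,218), (199,300) and (334,275). The lever grip is at (323,204).

```bash
cat > h.py <<'E'
import numpy as np, cv2
from plant import robot
def ray(p,uv):
    T=p["T"]; d=np.array([(uv[0]-p["cx"])/p["fx"],(uv[1]-p["cy"])/p["fy"],1.]); return T[:3,3],T[:3,:3]@d
def atz(p,uv,z):
    o,d=ray(p,uv); return o+d*(z-o[2])/d[2]
def proj(p,X):
    c=np.linalg.inv(p["T"])@np.append(X,1); return np.array([p["fx"]*c[0]/c[2]+p["cx"],p["fy"]*c[1]/c[2]+p["cy"]])
def tri(a):
    A=np.zeros((3,3));b=np.zeros(3)
    for p,uv in a:
        o,d=ray(p,uv); d=d/np.linalg.norm(d); M=np.eye(3)-np.outer(d,d); A+=M;b+=M@o
    return np.linalg.solve(A,b)
E
python3 - <<'E'
from h import *
for c in("scene","top"):
    p=robot.camera_params(c)
    for n in("plug","tray","grip","mould","lever"):
        for r in robot.trace(c,n):
            m=r["pixels"]; ys,xs=np.nonzero(m)
            print(c,n,round(r["conf"],2),r["rect"],m.sum(),xs.mean().round(1),ys.mean().round(1),atz(p,(xs.mean(),ys.mean()),{"plug":20,"tray":8,"grip":142,"mould":12,"lever":100}[n]).round())
for c,(x,y,w,h) in {"top":(135,120,220,220),"scene":(280,140,220,190)}.items():
    im=robot.grab_frame(c)[y:y+h,x:x+w]; cv2.imwrite(f"pics/{c}crop.png",cv2.resize(im,None,fx=600/h if 600/h*w<=800 else 800/w,fy=600/h if 600/h*w<=800 else 800/w,interpolation=cv2.INTER_CUBIC))
E
```

```text
scene plug 0.98 [365.7, 187.4, 389.9, 211.2] 500 378.4 201.9 [417. 125.  20.]
scene plug 0.95 [353.6, 278.8, 388.3, 319.0] 1013 369.5 301.6 [707. 167.  20.]
scene plug 0.87 [358.7, 177.1, 385.8, 200.8] 377 370.0 186.8 [371.  91.  20.]
scene plug 0.36 [296.7, 172.8, 406.1, 271.8] 4096 357.2 228.9 [523.  93.  20.]
scene tray 0.71 [294.8, 152.5, 344.9, 193.1] 1045 323.1 171.1 [343. -56.   8.]
scene tray 0.6 [412.1, 167.2, 459.9, 210.3] 1609 436.4 189.4 [308. 271.   8.]
scene tray 0.56 [432.9, 226.7, 485.1, 283.6] 2436 459.0 254.9 [511. 350.   8.]
scene tray 0.49 [298.1, 171.0, 356.4, 223.0] 735 322.5 193.7 [428. -30.   8.]
scene grip 0.55 [297.1, 167.4, 355.9, 221.7] 642 321.8 193.6 [541.   1. 142.]
scene mould 0.82 [295.5, 172.5, 406.5, 275.0] 4314 357.1 228.4 [516.  91.  12.]
scene lever 0.83 [293.9, 169.5, 355.6, 225.0] 704 322.9 194.4 [507.  -6. 100.]
top plug 0.87 [250.1, 249.7, 283.9, 276.8] 835 266.4 263.0 [387. 107.  20.]
top plug 0.68 [228.6, 123.7, 257.8, 154.3] 774 242.1 139.4 [703. 169.  20.]
top plug 0.62 [231.3, 181.6, 261.1, 209.1] 605 247.7 194.9 [557. 154.  20.]
top tray 0.82 [311.7, 248.5, 355.2, 306.0] 2574 333.4 276.0 [352. -58.   8.]
top tray 0.81 [168.4, 265.0, 227.8, 336.8] 2809 197.5 301.0 [299. 274.   8.]
top tray 0.75 [142.5, 190.2, 192.7, 246.3] 2666 168.5 218.5 [502. 352.   8.]
top grip 0.61 [410.1, 117.3, 433.6, 146.4] 578 420.8 132.6 [ 673. -256.  142.]
top grip 0.58 [272.2, 197.1, 341.1, 210.8] 730 311.0 203.7 [511.  -2. 142.]
top grip 0.26 [144.5, 192.9, 193.6, 245.2] 2583 168.6 218.4 [484. 305. 142.]
top mould 0.8 [225.2, 179.7, 342.6, 234.5] 3645 275.8 207.9 [524.  84.  12.]
top lever 0.68 [275.2, 194.2, 341.8, 210.6] 822 312.0 203.6 [519.  -5. 100.]
top lever 0.16 [380.0, 121.3, 398.2, 141.4] 215 386.6 130.9 [ 693. -188.  100.]
```

View pics/topcrop.png

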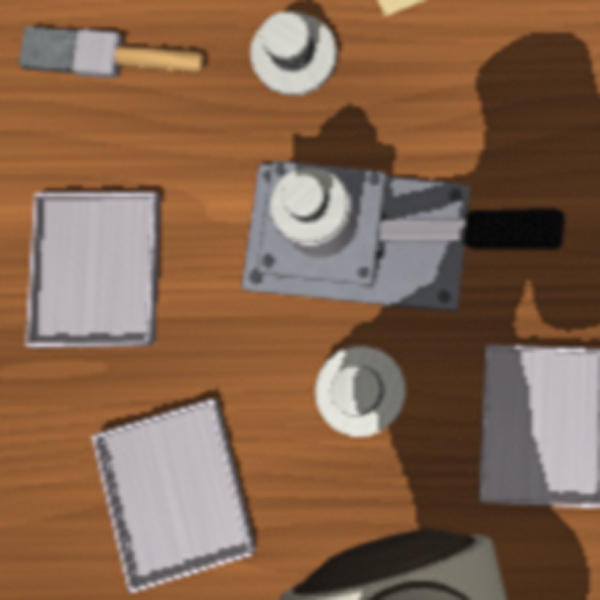

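View pics/scenecrop.png

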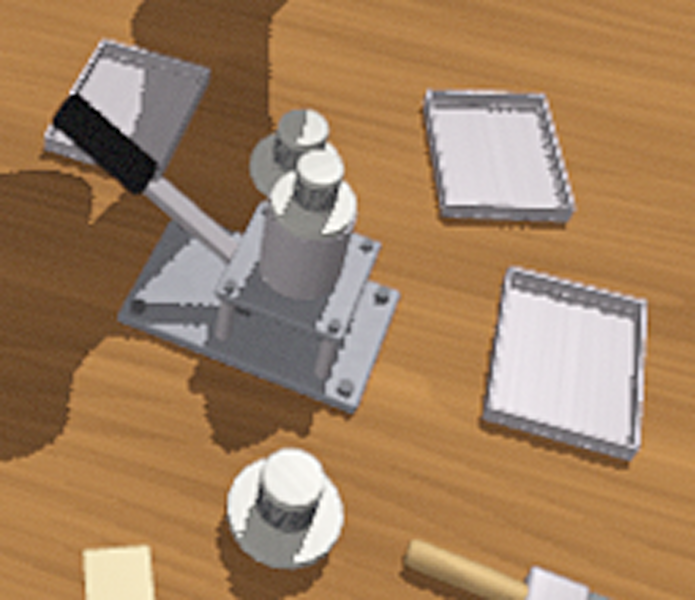

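Crops: the mould's plug (top crop 304,198; scene crop 320,167) sits on the cylinder. The look-alike plugs are loose on the bench. The leftmost tray is the one at top (168,218).

```bash
python3 - <<'E'
from h import *
from scipy.optimize import least_squares
pt,ps=robot.camera_params("top"),robot.camera_params("scene")
t=lambda u,v:(135+u/2.727,120+v/2.727)
s=lambda u,v:(280+u/3.158,140+v/3.158)
print("knob tri",tri([(pt,t(304,197)),(ps,s(320,167))]),"z189",atz(pt,t(304,197),189),atz(ps,s(320,167),189))
for n,c,p in(("BL",t(243,290),pt),("BR",t(458,308),pt),("TR",t(470,185),pt),("sl",s(118,318),ps),("sb",s(357,410),ps),("sr",s(400,290),ps)): print(n,atz(p,c,12).round(1))
for n,c,p in(("a",t(34,193),pt),("b",t(160,190),pt),("c",t(153,346),pt),("d",t(27,346),pt),("sa",s(508,268),ps),("sb",s(648,300),ps),("sc",s(632,460),ps),("sd",s(484,420),ps)): print(n,atz(p,c,18).round(1))
# fit
obs=[(pt,t(243,290),(75,-60,12)),(pt,t(458,308),(-125,-60,12)),(pt,t(470,185),(-125,60,12)),
(ps,s(118,318),None)]
E
```

```text
knob tri [530.56567188 133.70788427 181.63951263] z189 [529.10418657 132.28159664 189.        ] [537.1962833  134.41967767 189.        ]
BL [479.3 212.8  12. ]
BR [459.4  16.1  12. ]
TR [575.   3.  12.]
sl [584.8   6.2  12. ]
sb [606.5 202.4  12. ]
sr [485.9 215.1  12. ]
a [571.3 403.8  18. ]
b [572.6 289.4  18. ]
c [429.3 291.   18. ]
d [431.3 402.7  18. ]
sa [440.1 295.4  18. ]
sb [436.4 406.3  18. ]
sc [587.5 400.   18. ]
sd [588.5 293.5  18. ]
```

{"method": "apply_moves", "body": {"plan": [[1, [30, 70, 30], 0.12], [1, [55, 105, 50], 0.24], [1, [75, 140, 80], 0.36], [1, [90, 175, 90], 0.48], [1, [100, 205, 100], 0.6]]}}

```text
time_s: 1.12
position: [330.2, -349.4, 336.6]
eef_rot: [0.001, 0.867, 0.499, 0.0]
contact_force: [0.6, -0.2, 0.7]
gripper_width: 0.997
```

{"method": "apply_moves", "body": {"plan": [[1, [20, 36, 0], 0.1], [1, [40, 72, 0], 0.2], [1, [60, 108, 0], 0.3], [1, [75, 144, 0], 0.4], [1, [90, 180, 0], 0.43]]}}

```text
time_s: 1.53
position: [420.6, -167.4, 336.9]
eef_rot: [0.001, 0.739, 0.674, 0.0]
contact_force: [1.2, -0.5, -0.3]
gripper_width: 1.003
```

{"method": "apply_moves", "body": {"plan": [[1, [20, 36, 0], 0], [1, [40, 72, 0], 0], [1, [60, 108, 0], 0], [1, [80, 144, 0], 0], [1, [95, 180, 0], 0]]}}

```text
time_s: 1.95
position: [516.5, 14.7, 337.0]
eef_rot: [0.001, 0.738, 0.674, 0.001]
contact_force: [1.1, 0.5, 0.7]
gripper_width: 0.999
```

{"method": "apply_moves", "body": {"plan": [[1, [10, 36, 0], 0], [1, [12, 50, 0], 0], [1, [12, 50, 0], 0], [1, [12, 50, 0], 0]]}}

```text
time_s: 2.28
position: [528.5, 65.1, 336.9]
eef_rot: [0.002, 0.738, 0.675, 0.0]
contact_force: [0.5, -0.7, -0.3]
gripper_width: 0.999
```

```bash
python3 - <<'E'
from h import *
s=robot.sense();p=robot.camera_params("wrist");im=robot.grab_frame("wrist");cv2.imwrite("pics/w1.png",im)
print(s["position"],s["eef_rot"],s["joints"],p)
for n in ("plug","grip"):
    for r in robot.trace("wrist",n): print(n,r["conf"],r["rect"])
E
```

```text
[528.48551879  65.1247545  336.94801   ] [1.58755197e-03 7.37831854e-01 6.74982598e-01 3.56759549e-04] [-1.03638843e-01  8.24178846e-04  1.59437760e+00 -1.57550064e-03
  1.54354310e+00 -1.46864806e-02] {'fx': 358.5051311358899, 'fy': 358.5051311358899, 'cx': 320.2260887425668, 'cy': 203.32078270552003, 'T': array([[ 9.96001946e-01, -8.61172814e-02, -2.37473704e-02,
         5.35103723e+02],
       [-8.92839563e-02, -9.50977804e-01, -2.96090511e-01,
         1.39829953e+02],
       [ 2.91528768e-03,  2.97026984e-01, -9.54864635e-01,
         4.59570006e+02],
       [ 0.00000000e+00,  0.00000000e+00,  0.00000000e+00,
         1.00000000e+00]])}
plug 0.95 [431.0, 14.1, 508.6, 89.0]
plug 0.72 [169.1, 98.3, 235.9, 170.3]
plug 0.58 [281.9, 62.2, 351.7, 136.5]
grip 0.58 [291.6, 147.4, 329.7, 317.7]
```

View pics/w1.png

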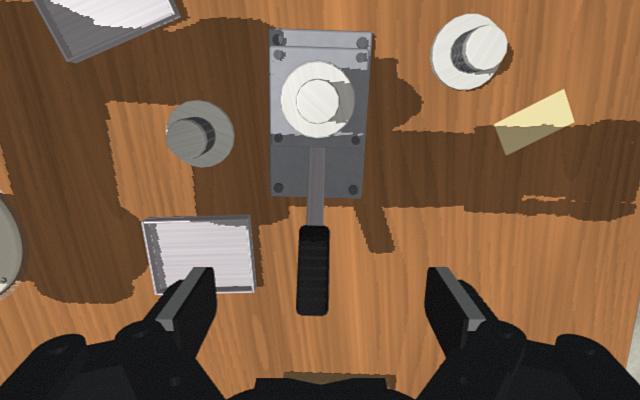

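Wrist view: the plug's knob top is at (317,101) and its flange is centred at about (317,99). The grip runs from (314,228) to (312,314), and the fingers are well clear.

```bash
python3 - <<'E'
from h import *
p=robot.camera_params("wrist");pt,ps=robot.camera_params("top"),robot.camera_params("scene")
print("knob",atz(p,(317.5,101),189),"L,R",atz(p,(296,101),189),atz(p,(340,101),189))
print("flange",atz(p,(317,99.5),149), atz(p,(280,100),153),atz(p,(355,100),153))
print("grip near/far",atz(p,(314,228),117),atz(p,(312.5,315),167))
print("base",[atz(p,u,12).round(1) for u in((270,196),(363,197),(373,33))])
print("tri3",tri([(p,(317.5,101)),(pt,(135+304/2.727,120+197/2.727)),(ps,(280+320/3.158,140+167/3.158))]))
E
```

```text
knob [533.60025018 131.93786707 189.        ] L,R [518.05374297 133.38729404 189.        ] [549.87610047 130.42044222 189.        ]
flange [533.05125941 132.25513635 149.        ] [502.75878612 134.7609051  153.        ] [564.16463095 129.03645471 153.        ]
grip near/far [517.71584663   6.21707486 117.        ] [510.2370162  -62.12176439 167.        ]
base [array([459.8,  15.4,  12. ]), array([580. ,   2.8,  12. ]), array([602.6, 196.2,  12. ])]
tri3 [531.86090669 133.05266285 182.57820214]
```

{"method": "apply_moves", "body": {"plan": [[1, [2, 35, 0], 0], [1, [5, 67, 0], 0], [1, [5, 67, -35], 0], [1, [5, 67, -70], 0], [1, [5, 67, -90], 0]]}}

```text
time_s: 2.85
position: [532.0, 129.6, 243.6]
eef_rot: [0.0, 0.739, 0.673, -0.001]
contact_force: [-0.6, -0.4, 0.0]
gripper_width: 0.999
```

```bash
python3 - <<'E'
from h import *
s=robot.sense();im=robot.grab_frame("wrist");cv2.imwrite("pics/w2.png",im)
print(s["position"],s["eef_rot"],robot.tips_ahead)
E
```

```text
[532.01833918 129.57409711 243.63719209] [ 4.86825833e-04  7.39358871e-01  6.73310605e-01 -1.02563894e-03] 19.0
```

View pics/w2.png

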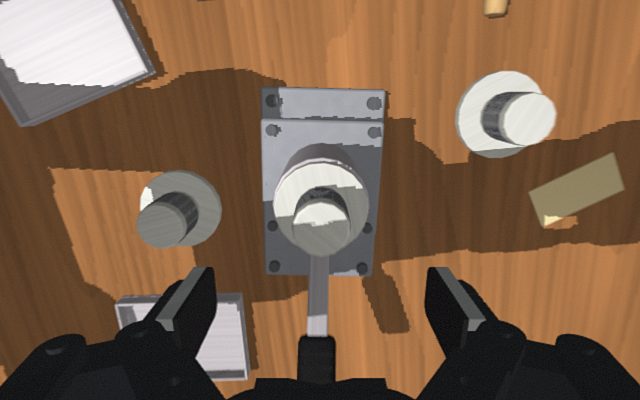

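The plug is centred between the fingers (knob column about 321, jaw centre 320). Now going down to grasp.

{"method": "apply_moves", "body": {"plan": [[1, [1, 2.5, -30], 0], [1, [1, 2.5, -50], 0], [1, [1, 2.5, -62], 0], [1, [1, 2.5, -62], 0], [1, [1, 2.5, -62], 0]], "squeeze": 50}}

```text
time_s: 3.32
position: [531.6, 131.1, 178.8]
eef_rot: [-0.001, 0.74, 0.673, -0.003]
contact_force: [0.7, -0.4, -0.2]
gripper_width: 1.0
```

{"method": "apply_moves", "body": {"plan": [[0, [0, 0, 0], 0], [0, [0, 0, 0], 0], [0, [0, 0, 0], 0], [0, [0, 0, 0], 0], [0, [0, 0, 0], 0]], "squeeze": 50}}

```text
time_s: 3.73
position: [532.4, 131.2, 180.0]
eef_rot: [-0.001, 0.74, 0.673, -0.002]
contact_force: [0.6, -0.6, 1.7]
gripper_width: 0.361
```

{"method": "apply_moves", "body": {"plan": [[0, [0, 0, 0], 0], [0, [0, 0, 0], 0], [0, [0, 0, 0], 0]]}}

```text
time_s: 3.98
position: [532.4, 131.2, 180.0]
eef_rot: [-0.001, 0.74, 0.673, -0.002]
contact_force: [0.1, -0.8, 0.9]
gripper_width: 0.357
```

{"method": "apply_moves", "body": {"plan": [[0, [0, 0, 5], 0], [0, [0, 0, 12], 0], [0, [0, 0, 22], 0], [0, [0, 0, 40], 0], [0, [0, 0, 60], 0]]}}

```text
time_s: 4.4
position: [531.6, 131.2, 240.4]
eef_rot: [-0.001, 0.74, 0.673, -0.003]
contact_force: [-0.6, -0.1, -2.8]
gripper_width: 0.359
```

```bash
python3 - <<'E'
from h import *
s=robot.sense();a=robot.grab_frame("wrist");b=robot.grab_frame("scene")[120:320,250:500]
cv2.imwrite("pics/w3.png",a);cv2.imwrite("pics/s3.png",cv2.resize(b,None,fx=3,fy=3,interpolation=cv2.INTER_CUBIC))
print(s["position"],s["eef_rot"],s["contact_force"],s["gripper_width"])
E
```

```text
[531.58647244 131.20756955 240.41326273] [-0.00147498  0.73982466  0.67279014 -0.00327435] [-0.60165277 -0.14318444 -2.77048011] 0.35852996807747745
```

View pics/w3.png

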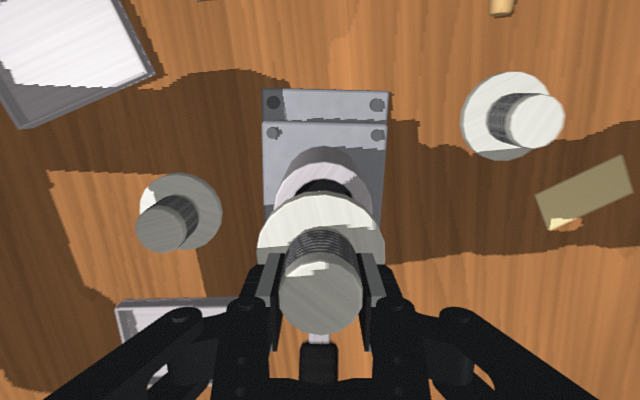

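View pics/s3.png

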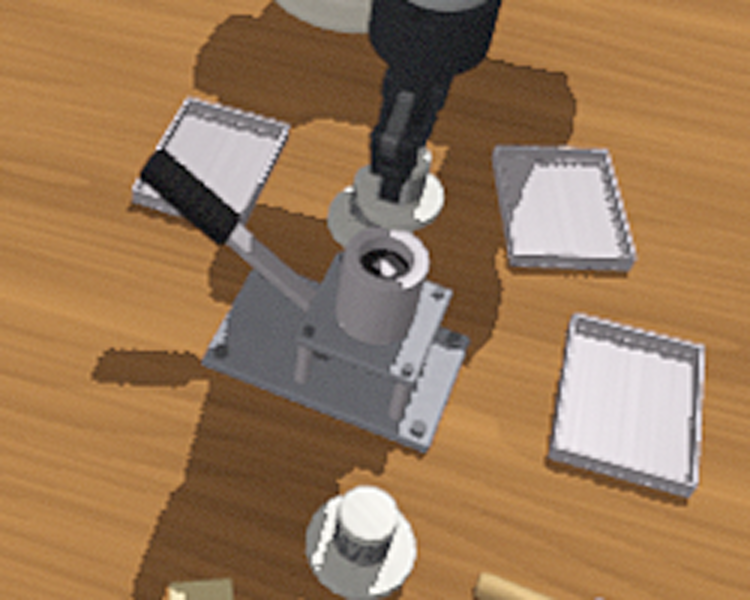

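The plug is out: 2.8 N on the wrist, sitting straight in the jaws. The mount is visible down the bore. Now moving over the leftmost tray.

{"method": "apply_moves", "body": {"plan": [[0, [-4, 35, 5], 0], [0, [-8, 70, 5], 0], [0, [-12, 105, 0], 0], [0, [-16, 140, 0], 0], [0, [-20, 175, 0], 0]]}}

```text
time_s: 4.92
position: [513.6, 307.7, 243.4]
eef_rot: [0.002, 0.74, 0.673, -0.0]
contact_force: [1.0, -0.7, -1.1]
gripper_width: 0.358
```

{"method": "apply_moves", "body": {"plan": [[0, [-3, 25, 0], 0], [0, [-5, 42, 0], 0], [0, [-5, 42, -35], 0], [0, [-5, 42, -70], 0], [0, [-5, 42, -90], 0]]}}

```text
time_s: 5.33
position: [506.1, 349.2, 148.6]
eef_rot: [0.001, 0.74, 0.673, -0.003]
contact_force: [-0.9, -1.2, -3.9]
gripper_width: 0.36
```

```bash
python3 - <<'E'
from h import *
s=robot.sense();p=robot.camera_params("wrist");a=robot.grab_frame("wrist")
cv2.imwrite("pics/w4.png",a)
print(s["position"],s["eef_rot"],s["contact_force"],s["gripper_width"])
for r in robot.trace("wrist","tray"): print(r["conf"],r["rect"])
for X in [(433,295,18),(577,295,18),(577,402,18),(433,402,18)]: print(X, proj(p,X))
E
```

```text
[506.10717229 349.23218034 148.5809419 ] [ 5.93861848e-04  7.39552115e-01  6.73091712e-01 -3.14074370e-03] [-0.91486185 -1.17053995 -3.91788735] 0.359517600266724
0.74 [0.0, 218.7, 184.8, 381.6]
0.67 [258.8, 194.4, 384.5, 335.5]
(433, 295, 18) [234.49059571 271.7456858 ]
(577, 295, 18) [418.03030327 256.31543949]
(577, 402, 18) [416.03276206 115.08323313]
(433, 402, 18) [209.07392405 135.03967141]
```

View pics/w4.png

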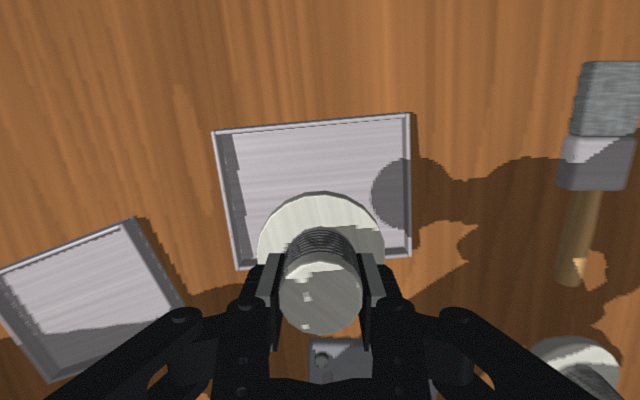

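The tray corners at (212,131), (410,114), (411,256) and (237,269) match my estimate within a few px. The plug is over the middle of the tray.

{"method": "apply_moves", "body": {"plan": [[0, [-1, -1, -30], 0], [0, [-1, -1, -60], 0], [0, [-1, -1, -80], 0], [0, [-1, -1, -89], 0], [0, [-1, -1, -92], 0]]}}

```text
time_s: 5.85
position: [503.5, 346.9, 54.6]
eef_rot: [-0.001, 0.74, 0.673, -0.006]
contact_force: [-0.3, 0.3, -2.1]
gripper_width: 0.36
```

{"method": "apply_moves", "body": {"plan": [[0, [0, 0, 0], 0], [0, [0, 0, 0], 0]]}}

```text
time_s: 6.02
position: [505.0, 347.5, 56.8]
eef_rot: [-0.0, 0.74, 0.673, -0.005]
contact_force: [-0.2, -0.7, -3.4]
gripper_width: 0.359
```

{"method": "apply_moves", "body": {"plan": [[0, [0, 0, -2], 0], [0, [0, 0, -4], 0], [0, [0, 0, -6], 0], [0, [0, 0, -6], 0]]}}

```text
time_s: 6.35
position: [505.0, 347.5, 50.9]
eef_rot: [0.0, 0.74, 0.673, -0.005]
contact_force: [-0.7, 0.6, -2.8]
gripper_width: 0.358
```

{"method": "apply_moves", "body": {"plan": [[0, [0, 0, -1], 0], [0, [0, 0, -1], 0]]}}

```text
time_s: 6.52
position: [505.1, 347.6, 50.1]
eef_rot: [0.0, 0.74, 0.673, -0.005]
contact_force: [0.2, -0.6, -1.0]
gripper_width: 0.355
```

{"method": "apply_moves", "body": {"plan": [[0, [0, 0, -0.7], 0], [0, [0, 0, -0.7], 0]]}}

```text
time_s: 6.68
position: [505.1, 347.6, 50.0]
eef_rot: [0.0, 0.74, 0.673, -0.005]
contact_force: [-2.1, -1.3, 5.2]
gripper_width: 0.352
```

Contact with the tray floor (force swung from −2.8 to +5 N). Releasing.

{"method": "apply_moves", "body": {"plan": [[0.6, [0, 0, 0], 0], [0.8, [0, 0, 0], 0], [0.8, [0, 0, 0], 0], [0.8, [0, 0, 0], 0], [0.8, [0, 0, 0], 0]]}}

```text
time_s: 7.1
position: [505.2, 347.6, 50.0]
eef_rot: [0.0, 0.74, 0.673, -0.005]
contact_force: [0.0, -0.9, -0.1]
gripper_width: 0.802
```

{"method": "apply_moves", "body": {"plan": [[0.8, [0, 0, 15], 0], [0.8, [0, 0, 45], 0], [0.8, [0, 0, 80], 0], [0.8, [0, 0, 120], 0], [0.8, [0, 0, 150], 0]]}}

```text
time_s: 7.52
position: [505.8, 347.9, 203.2]
eef_rot: [0.001, 0.74, 0.673, -0.003]
contact_force: [0.6, 0.5, -0.2]
gripper_width: 0.8
```

```bash
python3 - <<'E'
from h import *
s=robot.sense();p=robot.camera_params("wrist");a=robot.grab_frame("wrist")
cv2.imwrite("pics/w5.png",a)
print(s["position"],s["eef_rot"],s["contact_force"],s["gripper_width"],proj(p,(505,347.5,59)),proj(p,(505,347.5,19)))
E
```

```text
[505.77184702 347.89085658 203.22472586] [ 5.03696971e-04  7.39864890e-01  6.72746659e-01 -3.40949127e-03] [ 0.6307787   0.46391311 -0.23755235] 0.7996887568681682 [319.59776724 193.2525024 ] [319.84230679 180.77995683]
```

View pics/w5.png

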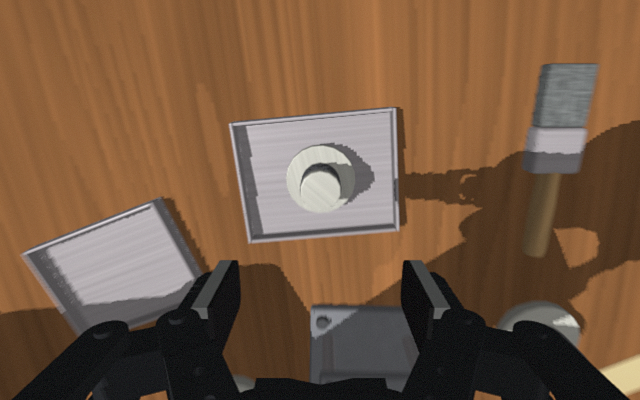

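The plug stands upright and free in the leftmost tray (knob top about (321,188), flange (320,178)). Shutting the gripper and going over to the lever.

{"method": "apply_moves", "body": {"plan": [[0.5, [1, -20, 35], 0], [0, [2, -58, 40], 0], [0, [3, -96, 40], -0.01], [0, [4, -134, 40], -0.014], [0, [5, -172, 40], -0.014]]}}

```text
time_s: 7.98
position: [513.8, 175.9, 250.5]
eef_rot: [0.003, 0.744, 0.668, 0.002]
contact_force: [0.2, -0.4, 0.8]
gripper_width: 0.086
```

{"method": "apply_moves", "body": {"plan": [[0, [1, -38, 0], 0], [0, [2, -76, 0], 0], [0, [3, -114, 0], 0], [0, [4, -152, 0], 0], [0, [5, -185, 0], 0]]}}

```text
time_s: 8.4
position: [518.5, -11.4, 250.4]
eef_rot: [0.003, 0.745, 0.668, 0.002]
contact_force: [0.3, 0.1, -0.3]
gripper_width: 0.0
```

{"method": "apply_moves", "body": {"plan": [[0, [-2, -14, -10], 0], [0, [-2.5, -14.5, -35], 0], [0, [-2.5, -14.5, -60], 0], [0, [-2.5, -14.5, -70], 0], [0, [-2.5, -14.5, -70], 0]]}}

```text
time_s: 8.82
position: [513.9, -25.4, 177.3]
eef_rot: [0.0, 0.745, 0.667, 0.001]
contact_force: [-0.3, 0.3, -0.5]
gripper_width: -0.001
```

```bash
python3 - <<'E'
from h import *
s=robot.sense();a=robot.grab_frame("wrist");b=robot.grab_frame("scene")[120:320,250:500]
cv2.imwrite("pics/w6.png",a);cv2.imwrite("pics/s6.png",cv2.resize(b,None,fx=3,fy=3,interpolation=cv2.INTER_CUBIC))
print(s["position"],s["eef_rot"],s["contact_force"],s["gripper_width"])
E
```

```text
[513.88465224 -25.35549602 177.26588393] [2.49932436e-04 7.44627956e-01 6.67479469e-01 5.50903595e-04] [-0.25441808  0.28716182 -0.48340693] -0.0011123235899226124
```

View pics/w6.png

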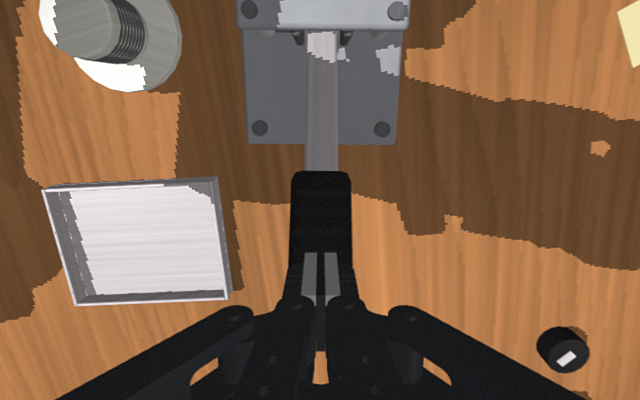

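View pics/s6.png

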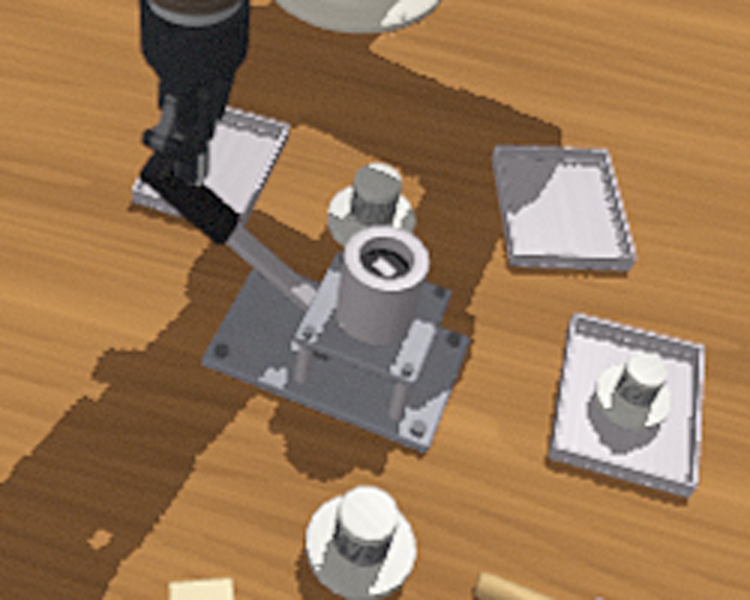

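The shut fingers (column 320) are centred over the grip (column 321), and the plug is still upright in the tray. Descending to feel the grip.

{"method": "apply_moves", "body": {"plan": [[0, [0, 0, -3], 0], [0, [0, 0, -6], 0], [0, [0, 0, -6], 0]]}}

```text
time_s: 9.17
position: [516.6, -25.6, 175.4]
eef_rot: [0.004, 0.744, 0.668, 0.003]
contact_force: [0.4, 0.3, -0.6]
gripper_width: 0.0
```

{"method": "apply_moves", "body": {"plan": [[0, [0, 0, -2], 0], [0, [0, 0, -4], 0], [0, [0, 0, -4], 0]]}}

```text
time_s: 9.42
position: [516.5, -25.5, 171.2]
eef_rot: [0.003, 0.744, 0.668, 0.002]
contact_force: [-0.2, 0.5, 0.6]
gripper_width: 0.003
```

{"method": "apply_moves", "body": {"plan": [[0, [0, 0, -1], 0], [0, [0, 0, -2], 0], [0, [0, 0, -2], 0]]}}

```text
time_s: 9.67
position: [516.4, -25.5, 168.9]
eef_rot: [0.003, 0.744, 0.668, 0.002]
contact_force: [-0.0, 0.8, -0.3]
gripper_width: 0.002
```

{"method": "apply_moves", "body": {"plan": [[0, [0, 0, -1], 0], [0, [0, 0, -2], 0], [0, [0, 0, -2], 0]]}}

```text
time_s: 9.92
position: [516.6, -25.5, 167.3]
eef_rot: [0.003, 0.744, 0.668, 0.002]
contact_force: [-0.9, 0.9, 4.2]
gripper_width: -0.002
```

{"method": "apply_moves", "body": {"plan": [[0, [0, 0, -1], 0], [0, [0, 0, -2], 0], [0, [0, 0, -2], 0]]}}

```text
time_s: 10.17
position: [517.0, -25.7, 165.6]
eef_rot: [0.004, 0.744, 0.668, 0.003]
contact_force: [-0.3, -0.4, 4.0]
gripper_width: -0.001
```

{"method": "apply_moves", "body": {"plan": [[0, [-0.5, -3, -4], 0], [0, [-1, -6, -8], 0], [0, [-1.5, -8.5, -12], 0], [0, [-2, -10.5, -15], 0], [0, [-2.3, -12.4, -18], 0]]}}

```text
time_s: 10.58
position: [515.0, -38.1, 147.2]
eef_rot: [0.004, 0.744, 0.668, 0.003]
contact_force: [2.6, 3.0, 3.1]
gripper_width: 0.006
```

{"method": "apply_moves", "body": {"plan": [[0, [-0.2, -2, -5], 0], [0, [-0.4, -4, -10], 0], [0, [-0.6, -6, -14], 0], [0, [-0.8, -8, -18], 0], [0, [-1, -9.4, -22], 0]]}}

```text
time_s: 11.0
position: [513.9, -48.0, 124.9]
eef_rot: [0.004, 0.744, 0.668, 0.003]
contact_force: [-0.1, -0.3, 5.3]
gripper_width: -0.0
```

{"method": "apply_moves", "body": {"plan": [[0, [-0.2, -1.5, -5], 0], [0, [-0.4, -3, -10], 0], [0, [-0.6, -4.2, -14], 0], [0, [-0.8, -5.2, -18], 0], [0, [-1, -6, -22], 0]]}}

```text
time_s: 11.42
position: [513.1, -54.5, 102.7]
eef_rot: [0.005, 0.744, 0.668, 0.003]
contact_force: [0.4, -1.2, 5.1]
gripper_width: -0.001
```

{"method": "apply_moves", "body": {"plan": [[0, [-0.1, -1, -5], 0], [0, [-0.2, -1.8, -9], 0], [0, [-0.3, -2.4, -13], 0], [0, [-0.3, -2.8, -16], 0], [0, [-0.3, -2.8, -16], 0]]}}

```text
time_s: 11.83
position: [512.8, -57.3, 86.1]
eef_rot: [0.004, 0.744, 0.668, 0.003]
contact_force: [0.6, 0.4, 3.8]
gripper_width: -0.0
```

```bash
python3 - <<'E'
from h import *
s=robot.sense();p=robot.camera_params("wrist");a=robot.grab_frame("wrist");b=robot.grab_frame("scene")[120:320,250:500]
cv2.imwrite("pics/w7.png",a);cv2.imwrite("pics/s7.png",cv2.resize(b,None,fx=3,fy=3,interpolation=cv2.INTER_CUBIC))
print(s["position"],s["eef_rot"],s["contact_force"],s["gripper_width"])
ps=robot.camera_params("scene")
for z in(145,155): print(z,[proj(p,(533,132+k,z)).round(1) for k in(-20,0,20)],(proj(ps,(533,132,z))-[250,120])*3)
E
```

```text
[512.77714121 -57.25262088  86.13783483] [0.00449374 0.74439906 0.66771263 0.00311405] [0.56943265 0.41114754 3.75993957] -0.0004418933292121172
145 [array([  342.9, -1007.7]), array([  318.7, -1531.7]), array([  280.7, -2354.8])] [383.83679697 252.48202532]
155 [array([  354. , -1463.2]), array([  320.1, -2436.9]), array([  250.5, -4440. ])] [385.61421891 243.9428944 ]
```

View pics/w7.png

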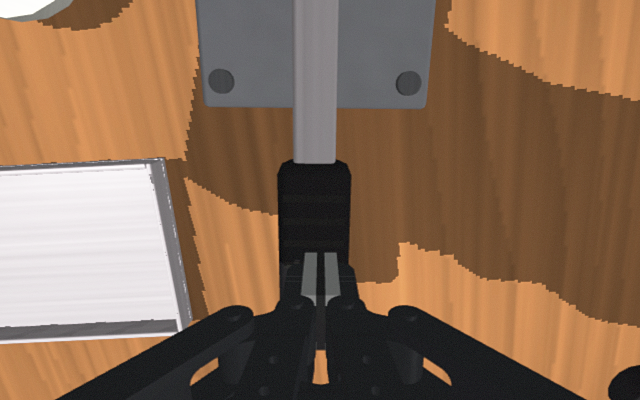

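View pics/s7.png

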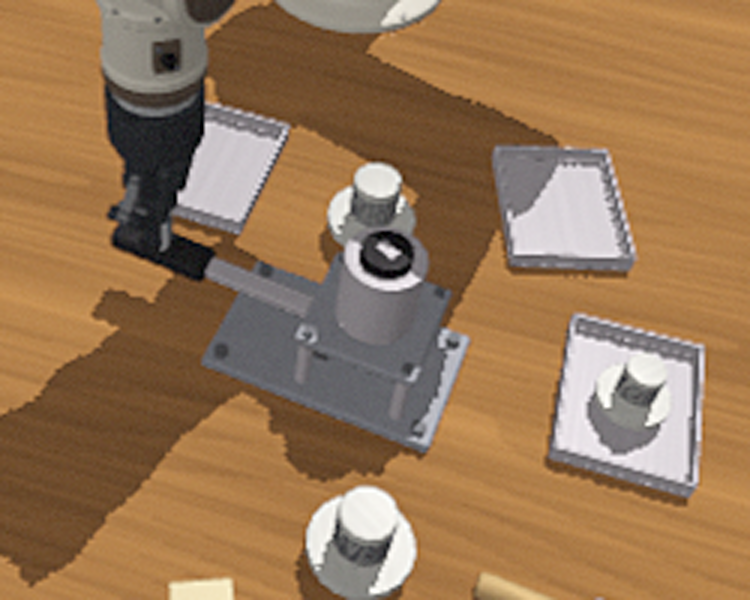

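The mount now stands proud of the rim (scene crop 387,253), roughly 8–9 mm by the geometry. About 5 mm more of press to go.

{"method": "apply_moves", "body": {"plan": [[0, [0, 0, -2], 0], [0, [0, 0, -4], 0], [0, [0, 0, -5], 0], [0, [0, 0, -5], 0]]}}

```text
time_s: 12.27
position: [512.8, -57.6, 81.7]
eef_rot: [0.005, 0.744, 0.668, 0.003]
contact_force: [0.1, -1.7, 5.5]
gripper_width: 0.001
```

```bash
python3 - <<'E'
from h import *
s=robot.sense();print(s["position"],s["contact_force"])
ps=robot.camera_params("scene");im=robot.grab_frame("scene")
r=robot.trace("scene","mount")
for q in r[:3]: print(q["conf"],q["rect"])
c=im[185:245,350:410]; c=cv2.resize(c,None,fx=10,fy=10,interpolation=cv2.INTER_CUBIC)
# overlay predicted circles using observed rim
a=np.linspace(0,2*np.pi,60)
def draw(z,rad,col,off):
    pts=np.array([(proj(ps,(533+off[0]+rad*np.cos(t),132+off[1]+rad*np.sin(t),z))-[350,185])*10 for t in a]).astype(np.int32)
    cv2.polylines(c,[pts],True,col,1)
off=(-3.5,-1)
draw(145,32,(0,255,0),off);draw(155,20,(0,0,255),off)
cv2.imwrite("pics/s8.png",c)
E
```

```text
[512.76736862 -57.57821261  81.71991829] [ 0.10405714 -1.73812991  5.48174632]
0.7 [370.6, 199.7, 389.0, 217.9]
```

View pics/s8.png

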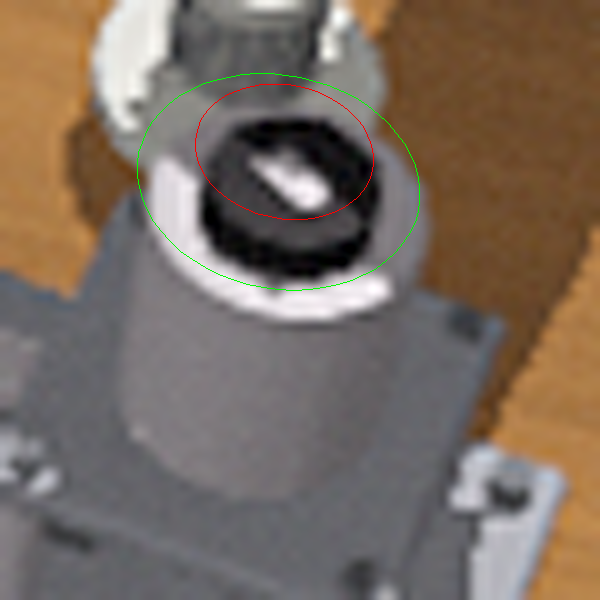

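With the overlay shifted to the visible rim, the mount's top edge falls at row ~116, where a 155 mm top is expected (seen at ~115). The tip height of 62.7 mm also gives about 0.577 rad. One hold check before handing in.

{"method": "apply_moves", "body": {"plan": [[0, [0, 0, -0.3], 0], [0, [0, 0, -0.3], 0], [0, [0, 0, -0.3], 0], [0, [0, 0, -0.3], 0]]}}

```text
time_s: 12.7
position: [512.8, -57.6, 81.7]
eef_rot: [0.005, 0.744, 0.668, 0.003]
contact_force: [-0.7, -0.6, 4.9]
gripper_width: 0.001
```

```bash
python3 - <<'E'
from h import *
im=robot.grab_frame("scene");cv2.imwrite("pics/s9.png",im);s=robot.sense();print(s["position"],s["contact_force"],s["time_s"])
ps=robot.camera_params("scene")
from itertools import product
E
```

```text
[512.802854   -57.60918503  81.67107745] [-0.55995024 -0.95166515  5.72426301] 12.75
```

View pics/s9.png

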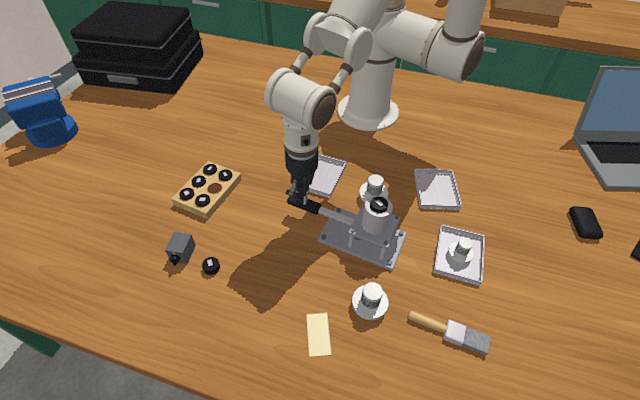

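The mount at (378,205) is half out and the plug stands in the left tray at (461,250). The rest of the bench is unchanged and the press is steady.

```bash
python3 -c "
from plant import robot
print(robot.hand_in())"
```

```text
the job is handed in; nothing more can be done
None
```

The job is handed in at about 12.8 s: the plug is out and standing in the tray, and the arm is holding the lever with the mount about half out of the mould.

- **Plug:** I lifted it straight out of the mould (wrist read about 2.8 N, right for 0.25 kg). I set it down in the tray farthest to the robot's left and let go. The later pictures show it upright there.
- **Lever:** I pressed the grip down with shut fingers along its arc. The arm holds it with the fingertips at about 62.7 mm and 5–6 N on them. That gives about 0.577 rad, so roughly 10 mm of the mount above the rim.
- **Mount height check:** The scene picture agrees with 10 mm to within 1–2 mm, but only after I shifted the drawn outline about 3 px to match the visible rim. I had applied a calibration offset with the wrong sign there. I did not measure the height any other way.
- **Other things on the bench:** In the last picture they look where they were at the start. The gripper did not touch the mount. The scene and top cameras disagreed by up to 12 mm on positions, so I averaged them or used the wrist camera.

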